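# Put stained slides away in the dark box and lap its two-leaf cover

### The job

Stand the loose box of stained slides flat in the empty middle bay of the dark box, long side along the bay, and let go of it. Then close the cover light-tight: first lower the leaf with the rebated edge (the low tongue), then the leaf with the flange, so that the flange laps over the tongue and both lie fully shut. Lower each leaf gently without slamming it, do not tip the slide box, and leave the cup, beaker and bottles standing where they are.

Things in the scene. Friction and masses are not known exactly. Their poses are not given: they have to be found in the camera images.
- dark_box: Light-tight grey sheet-steel box, fixed, 190 (own x) x 270 (own y) x 88 mm high, walls 5 mm, open on top; origin at the centre of its underside. Two cover leaves, hinged on its short end walls (own y = -135 and +135 mm), meet over its middle. Each outer bay inside holds a stored slide box (fixed, top 54 mm above the table, 86 to 120 mm from the middle along own y).
- middle_bay (a point): Centre of the floor of the empty middle bay of the dark box, axes as the dark box, 8 mm above the table. The bay lies between two thin ribs that run along own x, 10 mm high; it is 60 mm wide (own y) and 180 mm long (own x).
- rebated_leaf (a joint): Opening angle (rad) of the rebated leaf, hinged at own y = -135 mm of the dark box: 0 shut flat on the rim, 1.57 upright, 2.0 fully back. 190 mm wide along the hinge, 12 mm thick, underside in the hinge plane. Full thickness to 124 mm from the hinge; then only the lower 6 mm goes on, as a tongue, to 144 mm. A stiff friction hinge holds it where it is left; 2 to 5 N at the edge moves it.
- rebated_leaf_edge (a point): Middle of the free edge (tip of the tongue) of the rebated leaf, 144 mm from its hinge. A steel bar handle (80 mm along the hinge, 8 mm thick) stands on the outer face, which is the top when shut: 68 mm from the hinge, bar centre 30 mm off the face. The rest of the outer face is plain and may be pushed.
- rebated_leaf_hinge (a point): Middle of the hinge axis of the rebated leaf, 88 mm above the table.
- flanged_leaf (a joint): Opening angle (rad) of the flanged leaf, hinged at own y = +135 mm of the dark box: 0 shut, 1.57 upright, 2.0 fully back. Size, friction hinge and handle as the other leaf. Full thickness to 123 mm from the hinge; then only the upper 5 mm goes on, as a flange, to 144 mm; shut, it laps 18 mm over the tongue of the rebated leaf. If shut before that leaf, it keeps it from closing.
- flanged_leaf_edge (a point): Middle of the free edge (tip of the flange) of the flanged leaf, 144 mm from its hinge. Bar handle on the outer face as on the rebated leaf.
- flanged_leaf_hinge (a point): Middle of the hinge axis of the flanged leaf, 88 mm above the table.
- slide_box_centre (a point): Centre (half-way up) of the loose card box of microscope slides, blue over white, 85 (own x) x 33 (own y) x 46 mm high, 0.11 to 0.23 kg, standing on the table among the cup, beaker and dropper bottle.
- specimen_cup: Closed specimen cup with a screw lid, 50 mm across, 63 mm high; origin at the centre of its underside. Bystander.
- beaker: Small glass beaker, 58 mm across, 71 mm high; origin at the centre of its underside. Bystander.
- dropper_bottle: Dropper bottle with a black teat, 27 mm across, 98 mm high; origin at the centre of its underside. Bystander.
- spray_bottle: White trigger spray bottle, 64 (own x) x 115 (own y) mm, 283 mm high, standing beyond the flanged leaf; origin at the centre of its underside. Bystander.
Mind the look-alikes: they are no part of the job. Leave any green look-alike of the part that bears slide_box_centre alone.

How it is judged:
By the outcome, as a careful person would: the job done as asked, in the order asked, and still so for the second after the job is handed in, with the robot touching nothing.
It also fails if it takes over 72 s, if anything falls off the work surface, if the arm or the gripper's body presses on something with over 40 N, if the wrist force passes 120 N, or if a joint passes its speed limit or range.

### The arm

A 6-joint arm with a two-finger parallel gripper is mounted at the origin on the work surface; the furniture and walls round the work are solid. World frame = base frame: x ahead of the robot, y to its left, z up, the work surface at z = 0. Lengths are in mm, angles in rad, forces in N, time in s.
With the tool pointing down it reaches from about 275 to 750 mm from the base axis. Payload 10.2 kg.
Tool frame: the origin (TCP) lies midway between the tips of the shut fingers; the grasp point (between the pads) lies grip_depth behind it (grip_depth is the distance from the TCP to the grasp point, in mm); z points along the fingers, y is the line along which they close (so a half turn about z gives the same grasp; the last joint's range is limited). The gripper opens to 85 mm and grips with 20 to 120 N. Pads are 22 mm wide; open, the fingers measure 114 mm over their backs; the gripper's body (76 mm by 85 mm) begins 54 mm behind the grasp point. The pads swing forward as they close: fully open they stand 13 mm farther back than shut.
Start: joints at [-1.489, 0.313, 1.498, -0, 1.331, -0.223], TCP at [157.541, -500.811, 197.794] pointing down, gripper open.
Joint ranges: [-2.94, 2.94], [-0.97, 2.17], [0.19, 2.56], [-1.23, 4.37], [0.02, 3.11], [-2.88, 2.88]. Speed limits (rad/s): [2.39, 2.39, 3.01, 3.14, 3.14, 3.14].

### API

Orientations are given as a unit quaternion [w, x, y, z].
In Python, from rig import * gives the robot as it stands.
- The arm moves only by the tool servo_tool, never from a script. Its argument "commands" is a list of rows, each a list of 3 entries, a list of its own where there are three numbers: the gripper command: -1 is fully open, 1 is shut, values between are in proportion, then the shift along the tool's x, y, z in m, then the turn, a rotation vector about the tool's x, y, z in units of 6 degrees (1.0 is 6 degrees). In form: [[grip, [dx, dy, dz], [ax, ay, az]], ...]. A call has 1 to 10 rows; each row shifts and turns the commanded pose from where the row before left it, along the tool's axes as they then stand; what a row does not reach is not made up. A row lasts 1/12 s, in which the tool goes at most 41.7 mm and 7.16 degrees, less where a joint would pass 70% of its speed; a pose out of reach is approached as far as the arm can. A call is refused whole if a number of a shift passes 0.0417 or a number of a turn 1, either way. A call with a gripper value outside its range is refused whole. The fingers move at their own pace and stop on an object; "squeeze" is the grip in N (left out, the last holds). Time passes only in rows, so rows that do not move let the fingers close. It gives the time, the measured TCP pose, the force, the opening and the grip force at its end, in the units of the state.
- sense(): the state, without advancing time (a new reading comes with each control period).
- capture(name): name is "scene" or "side" or "wrist"; returns a dict with "pixels" (400x640x3 uint8, red, green, blue), "z_map" (400x640 float32, mm along the optical axis (not along the pixel's ray), 0 where there is no reading), "fx", "fy", "cx", "cy" (pixels), "rvec" (rotation vector, rad) and "tvec" (3), from world to camera coordinates, as OpenCV has them; the wrist camera has in their place "T_tool_cam" (4x4, takes a point from camera to tool coordinates, whose origin is the TCP and whose axes are the flange's). Camera axes: x right, y down, z forward; pixel columns grow to the right and rows downward; lengths in mm; the calibration is good to about 2 mm. A picture is of the moment at which its call begins: read the wrist's pose just before it.
- finish_job(): hands the job in; it is judged then, once.
The state is a dict: "time_s": time; "joints": joint angles; "dq": joint speeds; "tau": joint torques, N m; "eef_pos": TCP position; "ee_rot": TCP orientation; "force": force on the tool from outside, world axes, zero at the start; "wrist_torque": the same for the moment, N m; "grip_width": opening from 0.0 (shut) to 1.0 (fully open); "grip_force": force on a finger pad.
Only numpy, scipy, OpenCV 4.12 (cv2) and the standard library are available. Lean on these libraries where they do the work, as an engineer would, in place of code of your own. Each camera call takes 0.05 s, during which the arm holds its last target. There are 200 camera calls.

## Working session

There is one attempt and no reset: what is moved stays moved. The work goes in short steps, Python scripts to look and compute and a tool call to move; the robot and the scene stay as the last step left them, time stands still between calls to the robot, and variables do not carry over. Pictures are saved under pics/ and viewed, at most 10 in all, crops included, and the job is handed in when it is done.

Besides the shell and the picture viewer there is one more tool, called after "Emit:" as name(argument=value, ...), one argument or row to a line, values as JSON. servo_tool: Moves the arm, as the interface text tells. Its arguments: {"type":"object","properties":{"commands":{"type":"array"},"squeeze":{"type":"number"}},"required":["commands"]}

```bash
ls; mkdir -p pics; python3 - <<'E'
from rig import *
import cv2,numpy as np
s=sense();print(s)
for n in("scene","side"):
    c=capture(n);cv2.imwrite(f"pics/{n}0.png",c["pixels"][:,:,::-1]);np.savez(f"{n}0.npz",**c)
    R=cv2.Rodrigues(np.array(c["rvec"]))[0];print(n,c["fx"],-R.T@np.array(c["tvec"]).ravel())
E
```

```text
pics
{'time_s': 0.0, 'joints': array([-1.48940135e+00,  3.13460484e-01,  1.49844831e+00,  1.49941535e-05,
        1.33097032e+00, -2.23399302e-01]), 'dq': array([-0.00057793, -0.00157284,  0.00134224, -0.0007228 , -0.00022275,
        0.00105402]), 'tau': array([-1.95575580e-03, -4.12264824e+01, -2.59744388e+01, -2.78787584e-04,
        4.16622934e-03,  2.35068353e-05]), 'eef_pos': array([ 157.51918987, -500.50318122,  197.22550391]), 'ee_rot': array([-6.41096068e-04,  9.88410080e-01,  1.51806128e-01,  5.28956040e-05]), 'force': array([ 0.58859252,  0.1419087 , -0.42080249]), 'wrist_torque': array([ 0.02352323, -0.0506109 ,  0.02412286]), 'grip_force': 0.0, 'grip_width': 0.996094440650551}
scene 516.5795126146223 [-513.92317304 -574.91983318 1035.46005481]
side 454.5316123241429 [-322.20288352  686.96206576 1098.05150451]
```

View pics/scene0.png

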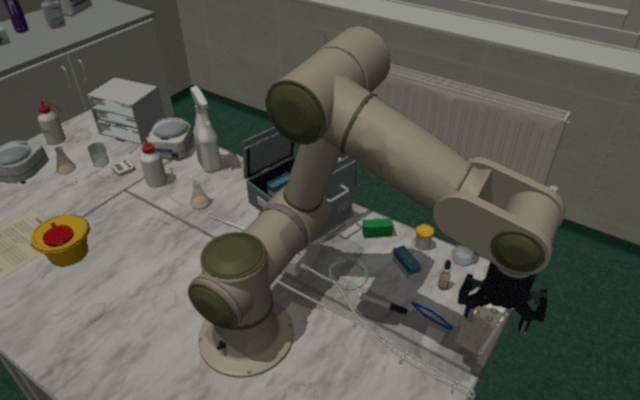

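View pics/side0.png

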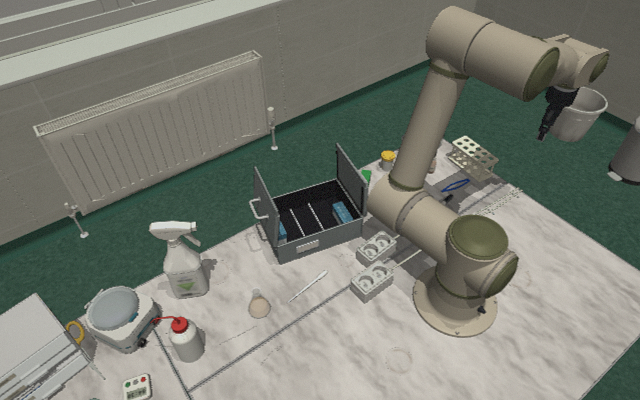

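Scene: the blue box is at (406,260). Things it could be taken for: the green look-alike at (378,228) and the stored blue boxes inside the dark box at (278,183). I choose (406,260), standing between the cup (425,237), beaker (465,255) and dropper (445,275). In the side view, the flanged leaf (by the spray bottle) is at (262,210), the rebated leaf at (350,180), and the empty bay is between the ribs at (310,215).

```bash
cat > h.py <<'E'
import numpy as np,cv2
def cloud(c):
    z=c["z_map"];v,u=np.indices(z.shape)
    P=np.stack([(u-c["cx"])/c["fx"]*z,(v-c["cy"])/c["fy"]*z,z],-1)
    R=cv2.Rodrigues(np.array(c["rvec"],float))[0]
    W=(P-np.array(c["tvec"]).ravel())@R
    W[z==0]=np.nan
    return W
def rect(p):
    return cv2.minAreaRect(p.astype(np.float32))
E
python3 - <<'E'
from h import *
S=dict(np.load("scene0.npz"));D=dict(np.load("side0.npz"))
W=cloud(S);px=S["pixels"]
hsv=cv2.cvtColor(px,cv2.COLOR_RGB2HSV)
def blobs(W,px,m,name):
    n,l,st,ce=cv2.connectedComponentsWithStats(m.astype(np.uint8))
    for i in range(1,n):
        if st[i,4]<40: continue
        p=W[l==i];p=p[~np.isnan(p[:,0])]
        if len(p)<20: continue
        t=np.percentile(p[:,2],90);q=p[abs(p[:,2]-t)<6]
        print(name,ce[i].round(),st[i,4],"med",np.median(p,0).round(),"top",t.round(),rect(q[:,:2]))
roi=np.zeros(px.shape[:2],bool);roi[205:300,350:500]=1
blobs(W,px,roi&(W[:,:,2]>15),"obj")
b=roi&(hsv[:,:,0]>85)&(hsv[:,:,0]<115)&(hsv[:,:,1]>90)&(W[:,:,2]>25)
blobs(W,px,b,"blue")
cv2.imwrite("pics/crop1.png",cv2.resize(px[205:305,350:500,::-1],None,fx=5,fy=5,interpolation=2))
W2=cloud(D)
roi=np.zeros(px.shape[:2],bool);roi[140:270,245:370]=1
p=W2[roi];p=p[~np.isnan(p[:,0])]
print(np.percentile(p,[1,50,99],axis=0).round())
r=p[(abs(p[:,2]-88)<5)];print("rim",len(r),rect(r[:,:2]))
hi=p[p[:,2]>105]
k=cv2.kmeans(hi[:,:2].astype(np.float32),2,None,(3,50,.1),5,0)
for i in(0,1):
    q=hi[k[1].ravel()==i]
    c=q.mean(0);u,s,vt=np.linalg.svd(q-c,full_matrices=False)
    print("leaf",len(q),c.round(),"normal",vt[2].round(3),s.round(),q.min(0).round(),q.max(0).round())
E
```

```text
obj [473. 243.] 4181 med [  93. -441.  483.] top 530.0 ((90.5550765991211, -424.3208312988281), (5.6502251625061035, 91.3975601196289), 4.580249309539795)
obj [377. 226.] 455 med [473. -84.  43.] top 48.0 ((479.9689636230469, -81.7157974243164), (39.86069107055664, 86.32522583007812), 40.53353500366211)
obj [423. 235.] 338 med [ 498. -216.   59.] top 64.0 ((507.89813232421875, -211.83749389648438), (51.12324142456055, 48.69554901123047), 19.104610443115234)
obj [406. 260.] 506 med [ 397. -217.   44.] top 48.0 ((403.8212585449219, -213.8731689453125), (90.73641204833984, 37.276695251464844), 59.288700103759766)
obj [445. 274.] 231 med [ 394. -325.   51.] top 92.0 ((400.3877258300781, -324.0934143066406), (13.082473754882812, 15.840938568115234), 84.90611267089844)
obj [366. 295.] 41 med [ 251. -179.   17.] top 19.0 ((251.056884765625, -180.65200805664062), (13.068899154663086, 44.378196716308594), 3.878570318222046)
blue [407. 260.] 358 med [ 395. -219.   45.] top 48.0 ((400.5428771972656, -215.3329315185547), (84.43267822265625, 33.6696662902832), 60.15835952758789)
[[ 246. -823. -760.]
 [ 486.   85.    5.]
 [1715.  375.  232.]]
rim 480 ((445.9586486816406, 172.75526428222656), (281.8782043457031, 196.84205627441406), 77.1852035522461)
leaf 1080 [460. 305. 176.] normal [-0.196 -0.966 -0.167] [1879. 1233.  264.] [379. 261. 105.] [568. 340. 238.]
leaf 1149 [399.  43. 177.] normal [ 0.242  0.969 -0.047] [2098. 1340.  236.] [271.  -8. 105.] [510.  94. 239.]
```

View pics/crop1.png

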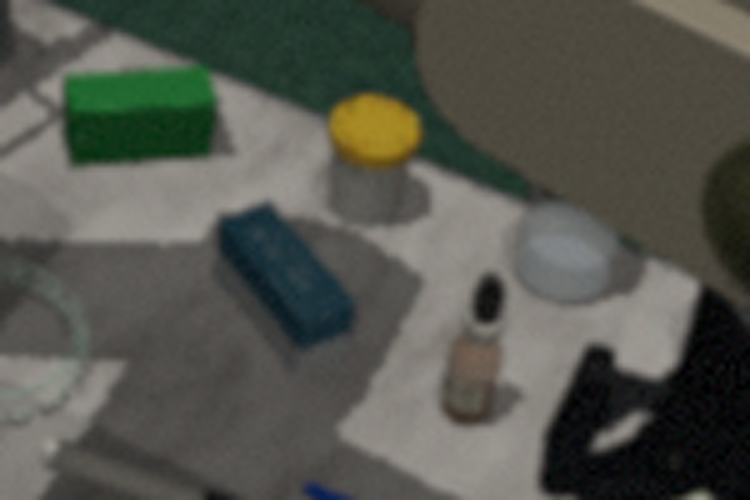

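Crop: the dark blue box, whole and upright at crop (285,275), with the green one clearly separate at (140,115). The blue one is the target. Moving over it now.

Emit:
servo_tool(
  commands=[
    [-1, [0.032, -0.02, 0], [0, 0, 0]],
    [-1, [0.032, -0.02, 0], [0, 0, 0]],
    [-1, [0.032, -0.02, 0], [0, 0, 0]],
    [-1, [0.032, -0.02, 0], [0, 0, 0]],
    [-1, [0.032, -0.02, 0], [0, 0, 0]],
    [-1, [0.032, -0.02, 0], [0, 0, 0]],
    [-1, [0.032, -0.02, 0], [0, 0, 0]],
    [-1, [0.032, -0.02, 0], [0, 0, 0]],
    [-1, [0.032, -0.02, 0], [0, 0, 0]],
    [-1, [0.03, -0.019, 0], [0, 0, 0]],
  ],
  squeeze=30,
)

```text
time_s: 0.93
eef_pos: [402.0, -213.7, 197.7]
ee_rot: [-0.0, 0.988, 0.152, -0.0]
force: [0.9, -1.6, -0.9]
grip_width: 0.998
grip_force: 0.0
```

Emit:
servo_tool(
  commands=[
    [-1, [0, 0, 0], [0, 0, -1]],
    [-1, [0, 0, 0], [0, 0, -1]],
    [-1, [0, 0, 0], [0, 0, -1]],
    [-1, [0, 0, 0], [0, 0, -1]],
    [-1, [0, 0, 0], [0, 0, -1]],
    [-1, [0, 0, 0], [0, 0, -1]],
    [-1, [0, 0, 0], [0, 0, -1]],
    [-1, [0, 0, 0], [0, 0, 0]],
    [-1, [0, 0, 0], [0, 0, 0]],
  ],
)

```text
time_s: 1.68
eef_pos: [401.1, -215.5, 197.6]
ee_rot: [-0.0, 0.869, 0.495, -0.0]
force: [-0.7, 0.4, -0.0]
grip_width: 1.0
grip_force: 0.0
```

```bash
cat >> h.py <<'E'
from scipy.spatial.transform import Rotation as Ro
def tool(s):
    q=s["ee_rot"];return Ro.from_quat([q[1],q[2],q[3],q[0]]).as_matrix(),np.array(s["eef_pos"])
def wcloud(c,s):
    R,t=tool(s);z=c["z_map"];v,u=np.indices(z.shape)
    P=np.stack([(u-c["cx"])/c["fx"]*z,(v-c["cy"])/c["fy"]*z,z],-1)
    T=c["T_tool_cam"];W=(P@T[:3,:3].T+T[:3,3])@R.T+t
    W[z==0]=np.nan
    return W
E
python3 - <<'E'
import rig
from rig import *
from h import *
print([n for n in dir(rig) if not n.startswith("_")], getattr(rig,"grip_depth",None))
s=sense();c=capture("wrist");print(s["time_s"],s["eef_pos"],s["joints"])
R,t=tool(s);print(R.round(3))
W=wcloud(c,s);px=c["pixels"];cv2.imwrite("pics/w1.png",px[:,:,::-1])
hsv=cv2.cvtColor(px,cv2.COLOR_RGB2HSV)
near=np.hypot(W[:,:,0]-401,W[:,:,1]+214)<75
m=near&(W[:,:,2]>38)&(W[:,:,2]<54)&(hsv[:,:,0]>85)&(hsv[:,:,0]<120)&(hsv[:,:,1]>70)
q=W[m];print(len(q),np.median(q,0),rect(q[:,:2]))
# side view: leaves
D=dict(np.load("side0.npz"));W2=cloud(D)
p=W2[140:270,245:370].reshape(-1,3);p=p[~np.isnan(p[:,0])];rng=np.random.default_rng(0)
hi=p[(p[:,2]>105)&(p[:,2]<240)&(p[:,0]>250)&(p[:,0]<600)]
for nm,q in(("reb",hi[hi[:,1]<150]),("fl",hi[hi[:,1]>230])):
    best=0
    for _ in range(500):
        a=q[rng.choice(len(q),3,False)];n=np.cross(a[1]-a[0],a[2]-a[0]);n/=np.linalg.norm(n)+1e-9
        i=abs((q-a[0])@n)<4
        if i.sum()>best:best=i.sum();I=i
    r=q[I];u,sv,vt=np.linalg.svd(r-r.mean(0),full_matrices=False)
    n=vt[2]*np.sign(vt[2][1]);print(nm,best,len(q),r.mean(0).round(1),n.round(3),"yaw",np.degrees(np.arctan2(n[1],n[0])).round(1),r[:,2].max())
E
```

```text
['PlanningError', 'capture', 'finish_job', 'grip_depth', 'sense'] 18.700000000000003
1.6833 [ 401.06800462 -215.4615142   197.59943618] [-7.51299240e-01  1.58919646e-01  1.69440303e+00  1.69231202e-05
  1.28879525e+00 -2.15238965e-01]
[[ 0.511  0.86  -0.   ]
 [ 0.86  -0.511  0.   ]
 [ 0.    -0.001 -1.   ]]
2773 [ 410.19978298 -213.51434934   44.82058768] ((408.57965087890625, -215.85592651367188), (84.06163024902344, 32.175594329833984), 60.0849494934082)
reb 1007 1149 [408.5  41.6 176.2] [ 0.224  0.974 -0.025] yaw 77.1 237.34860584845134
fl 908 1080 [463.6 301.8 178.5] [0.219 0.965 0.142] yaw 77.2 237.78393090416412
```

Emit:
servo_tool(
  commands=[
    [-1, [0.0025, 0.004, 0.03], [0, 0, -0.1]],
    [-1, [0, 0, 0.035], [0, 0, 0]],
    [-1, [0, 0, 0.035], [0, 0, 0]],
    [-1, [0, 0, 0.035], [0, 0, 0]],
    [-1, [0, 0, 0.025], [0, 0, 0]],
    [-1, [0, 0, 0.015], [0, 0, 0]],
    [-1, [0, 0, 0.0125], [0, 0, 0]],
    [-1, [0, 0, 0], [0, 0, 0]],
    [-0.3, [0, 0, 0], [0, 0, 0]],
    [0, [0, 0, 0], [0, 0, 0]],
  ],
)

```text
time_s: 2.57
eef_pos: [406.3, -215.8, 11.1]
ee_rot: [0.001, 0.866, 0.5, 0.0]
force: [-0.4, -0.5, -0.2]
grip_width: 0.748
grip_force: 0.0
```

Emit:
servo_tool(
  commands=[
    [0.2, [0, 0, 0], [0, 0, 0]],
    [0.4, [0, 0, 0], [0, 0, 0]],
    [0.6, [0, 0, 0], [0, 0, 0]],
    [1, [0, 0, 0], [0, 0, 0]],
    [1, [0, 0, 0], [0, 0, 0]],
    [1, [0, 0, 0], [0, 0, 0]],
  ],
)

```text
time_s: 3.07
eef_pos: [406.7, -216.2, 13.6]
ee_rot: [0.002, 0.866, 0.501, 0.0]
force: [-11.2, 5.6, 40.3]
grip_width: 0.173
grip_force: 31.1
```

```bash
python3 - <<'E'
from rig import *
from h import *
s=sense();print(s["force"],s["grip_width"],s["grip_force"],s["wrist_torque"])
a=capture("wrist")["pixels"];b=capture("scene")["pixels"][190:310,340:500];b=cv2.resize(b,(533,400))
im=np.hstack([cv2.resize(a,(260*640//400,260)),cv2.resize(b,(346,260))]);cv2.imwrite("pics/g1.png",im[:,:,::-1])
E
```

```text
[-11.20582601   5.60129784  40.33190651] 0.17281522932915483 31.081611870322376 [1.08693593 1.76629818 0.01738641]
```

View pics/g1.png

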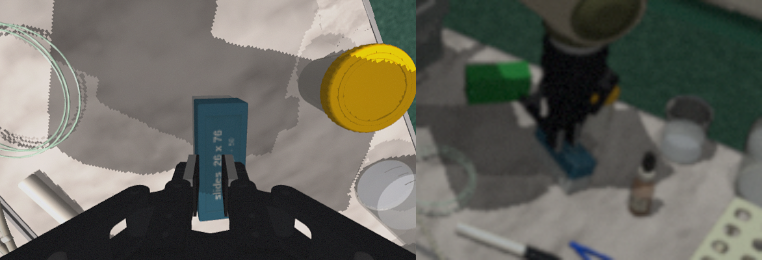

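The blue box is between the pads (wrist half, (218,160)) and the green box is untouched, but the fingers push down with about 40 N. I'll lift gently and check.

Emit:
servo_tool(
  commands=[
    [1, [0, 0, -0.005], [0, 0, 0]],
    [1, [0, 0, -0.01], [0, 0, 0]],
    [1, [0, 0, -0.01], [0, 0, 0]],
    [1, [0, 0, -0.015], [0, 0, 0]],
    [1, [0, 0, 0], [0, 0, 0]],
  ],
  squeeze=40,
)

```text
time_s: 3.58
eef_pos: [407.0, -216.4, 52.6]
ee_rot: [0.002, 0.866, 0.5, 0.001]
force: [0.3, -1.2, 0.9]
grip_width: 0.003
grip_force: 0.0
```

```bash
python3 - <<'E'
from rig import *
from h import *
s=sense();print(s["force"],s["grip_width"],s["grip_force"],s["eef_pos"])
c=capture("wrist");W=wcloud(c,s);px=c["pixels"];np.savez("w2.npz",W=W,px=px)
hsv=cv2.cvtColor(px,cv2.COLOR_RGB2HSV)
m=(np.hypot(W[:,:,0]-406,W[:,:,1]+214)<75)&(W[:,:,2]>55)&(hsv[:,:,0]>85)&(hsv[:,:,0]<120)&(hsv[:,:,1]>70)
q=W[m];t=np.median(q[:,2]);q=q[abs(q[:,2]-t)<15];A=np.c_[q[:,:2]-q[:,:2].mean(0),np.ones(len(q))]
print(len(q),q.mean(0),rect(q[:,:2]),"slopes",np.linalg.lstsq(A,q[:,2],rcond=None)[0])
a=px;c2=capture("scene");b=c2["pixels"][190:310,340:500];b=cv2.resize(b,(533,400))
im=np.hstack([cv2.resize(a,(416,260)),cv2.resize(b,(346,260))]);cv2.imwrite("pics/g2.png",im[:,:,::-1])
E
```

```text
[ 0.25089483 -1.20814482  0.92596751] 0.0025907488529215857 0.0 [ 407.01705331 -216.40073158   52.64027937]
1536 [ 413.3964425  -206.70684411  162.86917488] ((408.7792053222656, -212.29498291015625), (26.90616226196289, 122.50569152832031), 59.943153381347656) slopes [  0.28180414   0.4885641  162.86917488]
```

View pics/g2.png

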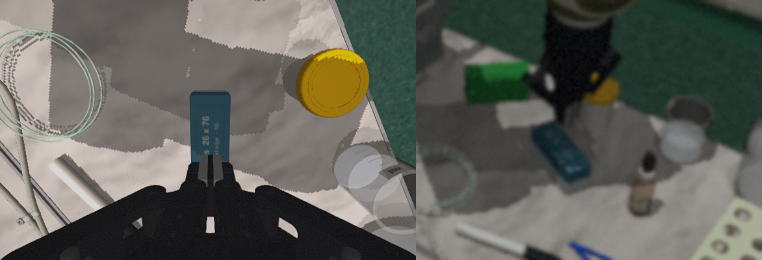

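The fingers came up empty: the box is back on the table at (560,152) in the scene half, with the shut fingers above it. Measuring where the box and fingertips really are.

```bash
python3 - <<'E'
from rig import *
from h import *
s=sense();c=capture("wrist");W=wcloud(c,s);R,t=tool(s)
px=c["pixels"];hsv=cv2.cvtColor(px,cv2.COLOR_RGB2HSV);print(c["T_tool_cam"].round(3).tolist(),c["fx"],c["cx"],c["cy"])
T=(W-t)@R
f=(abs(T[:,:,0])<40)&(abs(T[:,:,1])<45)&(T[:,:,2]<15)&(T[:,:,2]>-70)
p=T[f];print("finger tool z pct",np.percentile(p[:,2],[50,90,99,100]),p.shape)
for zz in range(-40,12,5):
    q=p[(p[:,2]>=zz)&(p[:,2]<zz+5)]
    if len(q):print(zz,len(q),q.min(0).round(1)[:2],q.max(0).round(1)[:2])
m=(np.hypot(W[:,:,0]-406,W[:,:,1]+214)<80)&(W[:,:,2]>5)&(W[:,:,2]<60)&(hsv[:,:,0]>85)&(hsv[:,:,0]<120)&(hsv[:,:,1]>70)
q=W[m];print("box wrist",len(q),np.percentile(q[:,2],[5,50,95]),rect(q[:,:2]))
c=capture("scene");W=cloud(c);hsv=cv2.cvtColor(c["pixels"],cv2.COLOR_RGB2HSV)
m=(np.hypot(W[:,:,0]-402,W[:,:,1]+214)<80)&(W[:,:,2]>25)&(W[:,:,2]<60)&(hsv[:,:,0]>85)&(hsv[:,:,0]<115)&(hsv[:,:,1]>90)
q=W[m];print("box scene",len(q),np.percentile(q[:,2],[5,50,95]),rect(q[:,:2]))
E
```

```text
[[-0.001, -0.964, -0.264, 66.517], [1.0, -0.001, 0.001, 0.924], [-0.002, -0.264, 0.964, -175.269], [0.0, 0.0, 0.0, 1.0]] 353.41109554437526 323.35271823063437 196.12369335559472
finger tool z pct [5.18170435 6.25367893 7.02795189 8.01507734] (8061, 3)
-40 129 [ 5.8 -9.9] [11.1 12.6]
0 1013 [-12.5 -14.1] [40. 18.]
5 4504 [-14.6 -14.4] [40.  18.7]
box wrist 5673 [42.94274412 44.78354451 45.8658618 ] ((415.1171875, -203.9044952392578), (57.21017074584961, 32.63469696044922), 59.9126091003418)
box scene 369 [30.14059992 44.63806894 49.29937718] ((401.524658203125, -214.57144165039062), (85.9233169555664, 35.686161041259766), 57.332366943359375)
```

Emit:
servo_tool(
  commands=[
    [-1, [0, 0, -0.02], [0, 0, 0]],
    [-1, [0, 0, -0.01], [0, 0, 0]],
    [-1, [0, 0, 0], [0, 0, 0]],
    [-1, [0, 0, 0], [0, 0, 0]],
    [-1, [0, 0, 0], [0, 0, 0]],
    [-1, [0, 0, 0], [0, 0, 0]],
    [-1, [0, 0, 0.025], [0, 0, 0]],
    [-1, [0, 0, 0.025], [0, 0, 0]],
    [-1, [0, 0, 0.02], [0, 0, 0]],
    [-1, [0, 0, 0.009], [0, 0, 0]],
  ],
  squeeze=25,
)

```text
time_s: 4.62
eef_pos: [404.5, -214.3, -1.4]
ee_rot: [-0.002, 0.866, 0.5, -0.001]
force: [-0.3, 0.3, 0.4]
grip_width: 0.998
grip_force: 0.0
```

Emit:
servo_tool(
  commands=[
    [0, [0, 0, 0], [0, 0, 0]],
    [0, [0, 0, 0], [0, 0, 0]],
    [0, [0, 0, 0], [0, 0, 0]],
    [0, [0, 0, 0], [0, 0, 0]],
  ],
)

```text
time_s: 4.95
eef_pos: [406.4, -215.9, 2.3]
ee_rot: [0.001, 0.866, 0.501, 0.0]
force: [0.1, 0.3, -1.1]
grip_width: 0.501
grip_force: 0.0
```

Emit:
servo_tool(
  commands=[
    [0.15, [0, 0, 0], [0, 0, 0]],
    [0.2, [0, 0, 0], [0, 0, 0]],
    [0.25, [0, 0, 0], [0, 0, 0]],
    [0.3, [0, 0, 0], [0, 0, 0]],
  ],
)

```text
time_s: 5.28
eef_pos: [406.4, -215.8, 2.0]
ee_rot: [0.001, 0.866, 0.5, 0.0]
force: [1.0, 0.5, 6.8]
grip_width: 0.377
grip_force: 25.7
```

Emit:
servo_tool(
  commands=[
    [0.4, [0, 0, 0], [0, 0, 0]],
    [0.4, [0, 0, -0.005], [0, 0, 0]],
    [0.4, [0, 0, -0.01], [0, 0, 0]],
    [0.4, [0, 0, -0.01], [0, 0, 0]],
    [0.4, [0, 0, 0], [0, 0, 0]],
  ],
)

```text
time_s: 5.7
eef_pos: [406.4, -215.9, 27.7]
ee_rot: [0.001, 0.866, 0.501, 0.0]
force: [0.1, -1.0, -1.9]
grip_width: 0.379
grip_force: 25.3
```

Emit:
servo_tool(
  commands=[
    [0.4, [0, 0, -0.02], [0, 0, 0]],
    [0.4, [0, 0, -0.03], [0, 0, 0]],
    [0.4, [0, 0, -0.035], [0, 0, 0]],
    [0.4, [0, 0, -0.035], [0, 0, 0]],
    [0.4, [0, 0, -0.035], [0, 0, 0]],
    [0.4, [0, 0, -0.035], [0, 0, 0]],
    [0.4, [0, 0, -0.03], [0, 0, 0]],
    [0.4, [0, 0, -0.025], [0, 0, 0]],
    [0.4, [0, 0, -0.017], [0, 0, 0]],
    [0.4, [0, 0, 0], [0, 0, 0]],
  ],
)

```text
time_s: 6.53
eef_pos: [406.6, -216.1, 291.0]
ee_rot: [0.003, 0.866, 0.501, 0.001]
force: [0.2, 0.3, -1.5]
grip_width: 0.377
grip_force: 25.7
```

Emit:
servo_tool(
  commands=[
    [0.4, [0.015, -0.007, 0], [0, 0, 0]],
    [0.4, [0.025, -0.011, 0], [0, 0, 0]],
    [0.4, [0.03, -0.0135, 0], [0, 0, 0]],
    [0.4, [0.03, -0.0135, 0], [0, 0, 0]],
    [0.4, [0.03, -0.0135, 0], [0, 0, 0]],
    [0.4, [0.03, -0.0135, 0], [0, 0, 0]],
    [0.4, [0.03, -0.0135, 0], [0, 0, 0]],
    [0.4, [0.03, -0.0135, 0], [0, 0, 0]],
    [0.4, [0.03, -0.0135, 0], [0, 0, 0]],
    [0.4, [0.03, -0.0135, 0], [0, 0, 0]],
  ],
)

```text
time_s: 7.37
eef_pos: [435.8, 91.8, 286.5]
ee_rot: [-0.001, 0.866, 0.5, -0.001]
force: [0.4, -0.9, -0.5]
grip_width: 0.377
grip_force: 25.6
```

Emit:
servo_tool(
  commands=[
    [0.4, [0.03, -0.0135, 0], [0, 0, 0]],
    [0.4, [0.025, -0.0115, 0], [0, 0, 0]],
    [0.4, [0.018, -0.0085, 0], [0, 0, 0]],
    [0.4, [0, 0, 0], [0, 0, 0.5]],
    [0.4, [0, 0, 0], [0, 0, 1]],
    [0.4, [0, 0, 0], [0, 0, 1]],
    [0.4, [0, 0, 0], [0, 0, 1]],
    [0.4, [0, 0, 0], [0, 0, 1]],
    [0.4, [0, 0, 0], [0, 0, 1]],
    [0.4, [0, 0, 0], [0, 0, 1]],
  ],
)

```text
time_s: 8.2
eef_pos: [443.3, 170.0, 286.3]
ee_rot: [-0.0, 0.984, 0.18, -0.001]
force: [1.0, -0.2, -2.1]
grip_width: 0.374
grip_force: 25.6
```

Emit:
servo_tool(
  commands=[
    [0.4, [0, 0, 0], [0, 0, 1]],
    [0.4, [0, 0, 0], [0, 0, 1]],
    [0.4, [0, 0, 0], [0, 0, 1]],
    [0.4, [0, 0, 0], [0, 0, 1]],
    [0.4, [0, 0, 0], [0, 0, 1]],
    [0.4, [0, 0, 0], [0, 0, 0.66]],
    [0.4, [0, 0, 0], [0, 0, 0]],
    [0.4, [0, 0, 0], [0, 0, 0]],
  ],
)

```text
time_s: 8.87
eef_pos: [443.5, 170.0, 287.0]
ee_rot: [0.0, 0.994, -0.111, -0.001]
force: [-0.2, -0.1, -1.5]
grip_width: 0.377
grip_force: 25.6
```

```bash
python3 - <<'E'
from rig import *
from h import *
s=sense();print(s["time_s"],s["eef_pos"],s["joints"],s["force"])
c=capture("wrist");W=wcloud(c,s);R,t=tool(s);print(R.round(3))
np.savez("w3.npz",W=W,px=c["pixels"]);cv2.imwrite("pics/w3.png",c["pixels"][:,:,::-1])
d=np.radians(-12.85);ex=np.array([np.cos(d),np.sin(d)]);ey=np.array([-ex[1],ex[0]])
O=(W[:,:,:2]-[445.2,169.2])@np.c_[ex,ey];z=W[:,:,2]
# stored boxes top, rim
for nm,m in(("z54 +y",(abs(z-54)<5)&(O[:,:,1]>60)&(O[:,:,1]<130)&(abs(O[:,:,0])<90)),("z54 -y",(abs(z-54)<5)&(O[:,:,1]<-60)&(O[:,:,1]>-130)&(abs(O[:,:,0])<90)),("ribs",(z>14)&(z<24)&(abs(O[:,:,1])<60)&(abs(O[:,:,0])<85)),("rim",(abs(z-88)<5)&(abs(O[:,:,0])<110)&(abs(O[:,:,1])<130))):
    q=O[m];
    if len(q):print(nm,len(q),"x",np.percentile(q[:,0],[1,50,99]).round(1),"y",np.percentile(q[:,1],[1,10,50,90,99]).round(1))
    if nm=="ribs":print(np.histogram(q[:,1],np.arange(-60,61,5)))
    if nm=="rim":print(np.histogram(q[:,0],np.arange(-110,111,5)))
E
```

```text
8.8667 [443.48071009 170.01377028 286.95231726] [1.18692253e-01 1.51268615e-01 1.47109328e+00 1.17577306e-05
 1.52133553e+00 1.91232337e+00] [-0.22799591 -0.07279464 -1.54077617]
[[ 0.975 -0.221 -0.002]
 [-0.221 -0.975 -0.   ]
 [-0.002  0.001 -1.   ]]
z54 +y 2694 x [-88.5  11.4  78.7] y [ 71.9  87.9 104.4 128.4 129.2]
z54 -y 2299 x [-89.7 -21.6  89.4] y [-129.9 -118.2 -103.4  -88.8  -67.3]
ribs 337 x [ 5.4 48.3 84.6] y [-34.1 -33.6 -31.1  31.2  31.7]
(array([  0,   0,   0,   0,   0, 174,   0,   0,   0,   0,   0,   0,   0,
         0,   0,   0,   0,  63, 100,   0,   0,   0,   0,   0]), array([-60, -55, -50, -45, -40, -35, -30, -25, -20, -15, -10,  -5,   0,
         5,  10,  15,  20,  25,  30,  35,  40,  45,  50,  55,  60]))
rim 2600 x [-93.9  90.5  96.1] y [-129.8 -108.2   34.   129.   129.9]
(array([   0,    0,    0,  409,  204,    8,    9,   11,    8,   15,    7,
         12,   11,   11,   13,    7,   13,   11,   10,   10,   10,   12,
         12,   12,   17,   14,   12,   14,   15,   15,   16,   11,   14,
         15,   17,   14,   16,   17,   16,   86, 1262,  214,    0,    0]), array([-110, -105, -100,  -95,  -90,  -85,  -80,  -75,  -70,  -65,  -60,
        -55,  -50,  -45,  -40,  -35,  -30,  -25,  -20,  -15,  -10,   -5,
          0,    5,   10,   15,   20,   25,   30,   35,   40,   45,   50,
         55,   60,   65,   70,   75,   80,   85,   90,   95,  100,  105,
        110]))
```

View pics/w3.png

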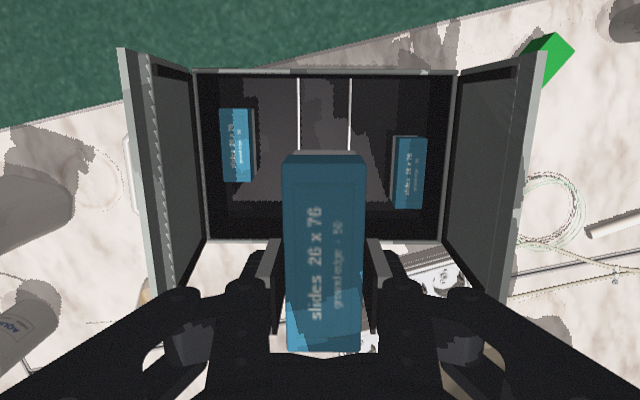

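Emit:
servo_tool(
  commands=[
    [0.4, [0.001, 0.001, 0.02], [0, 0, 0]],
    [0.4, [0, 0, 0.033], [0, 0, 0]],
    [0.4, [0, 0, 0.035], [0, 0, 0]],
    [0.4, [0, 0, 0.035], [0, 0, 0]],
    [0.4, [0, 0, 0.035], [0, 0, 0]],
    [0.4, [0, 0, 0.035], [0, 0, 0]],
    [0.4, [0, 0, 0.03], [0, 0, 0]],
    [0.4, [0, 0, 0.02], [0, 0, 0]],
    [0.4, [0, 0, 0.01], [0, 0, 0]],
    [0.4, [0, 0, 0], [0, 0, 0]],
  ],
)

```text
time_s: 9.75
eef_pos: [443.3, 168.7, 33.5]
ee_rot: [0.0, 0.994, -0.112, -0.002]
force: [0.3, -0.9, -1.2]
grip_width: 0.376
grip_force: 25.6
```

Emit:
servo_tool(
  commands=[
    [0.4, [0, 0, 0.008], [0, 0, 0]],
    [0.4, [0, 0, 0.005], [0, 0, 0]],
    [0.4, [0, 0, 0.004], [0, 0, 0]],
    [0.4, [0, 0, 0.003], [0, 0, 0]],
    [0.4, [0, 0, 0], [0, 0, 0]],
  ],
)

```text
time_s: 10.17
eef_pos: [444.5, 168.9, 15.2]
ee_rot: [-0.0, 0.994, -0.112, -0.0]
force: [-1.2, -0.1, -1.6]
grip_width: 0.383
grip_force: 25.6
```

Emit:
servo_tool(
  commands=[
    [0.4, [0, 0, 0.002], [0, 0, 0]],
    [0.4, [0, 0, 0.002], [0, 0, 0]],
    [0.4, [0, 0, 0], [0, 0, 0]],
    [0.4, [0, 0, 0], [0, 0, 0]],
  ],
)

```text
time_s: 10.5
eef_pos: [444.6, 168.9, 11.3]
ee_rot: [-0.0, 0.994, -0.112, -0.0]
force: [0.7, 0.2, -1.4]
grip_width: 0.379
grip_force: 25.6
```

Emit:
servo_tool(
  commands=[
    [0.4, [0, 0, 0.0015], [0, 0, 0]],
    [0.4, [0, 0, 0], [0, 0, 0]],
    [0.4, [0, 0, 0], [0, 0, 0]],
  ],
)

```text
time_s: 10.75
eef_pos: [444.8, 168.9, 10.0]
ee_rot: [-0.0, 0.994, -0.112, 0.0]
force: [0.7, -1.4, 1.7]
grip_width: 0.377
grip_force: 26.0
```

Emit:
servo_tool(
  commands=[
    [0.2, [0, 0, 0], [0, 0, 0]],
    [0, [0, 0, 0], [0, 0, 0]],
    [-0.2, [0, 0, 0], [0, 0, 0]],
    [-0.4, [0, 0, 0], [0, 0, 0]],
    [-0.4, [0, 0, 0], [0, 0, 0]],
    [-0.4, [0, 0, 0], [0, 0, 0]],
    [-0.4, [0, 0, -0.01], [0, 0, 0]],
    [-0.4, [0, 0, -0.02], [0, 0, 0]],
    [-0.4, [0, 0, -0.03], [0, 0, 0]],
    [-0.4, [0, 0, -0.035], [0, 0, 0]],
  ],
)

```text
time_s: 11.58
eef_pos: [443.6, 168.7, 105.7]
ee_rot: [0.0, 0.994, -0.112, -0.001]
force: [-0.1, 0.7, -0.1]
grip_width: 0.7
grip_force: 0.0
```

Emit:
servo_tool(
  commands=[
    [-0.4, [0, 0, -0.035], [0, 0, 0]],
    [-0.4, [0, 0, -0.035], [0, 0, 0]],
    [-0.4, [0, 0, -0.035], [0, 0, 0]],
    [-0.4, [0, 0, -0.035], [0, 0, 0]],
    [-0.4, [0, 0, -0.03], [0, 0, 0]],
    [-0.4, [0, 0, -0.015], [0, 0, 0]],
    [1, [0, 0, 0], [0, 0, 0]],
    [1, [0, 0, 0], [0, 0, 0]],
  ],
)

```text
time_s: 12.25
eef_pos: [444.4, 168.9, 290.3]
ee_rot: [-0.0, 0.994, -0.112, 0.001]
force: [0.7, -0.2, -0.4]
grip_width: 0.428
grip_force: 0.0
```

```bash
python3 - <<'E'
from rig import *
from h import *
s=sense();print(s["time_s"],s["eef_pos"],s["joints"],s["grip_width"])
c=capture("wrist");W=wcloud(c,s)
d=np.radians(-12.85);ex=np.array([np.cos(d),np.sin(d)]);ey=np.array([-ex[1],ex[0]])
O=(W[:,:,:2]-[445.2,169.2])@np.c_[ex,ey];z=W[:,:,2]
m=(abs(O[:,:,1])<45)&(abs(O[:,:,0])<85)&(z>42)&(z<70)
print("slide",rect(O[m]),np.percentile(z[m],[5,50,95]))
# leaf angle profile: inner faces, near x 0
for sg,n in((-1,"reb"),(1,"fl")):
    for zz in(100,130,160,190,220):
        k=(abs(z-zz)<6)&(abs(O[:,:,0])<80)&(sg*O[:,:,1]>95)&(sg*O[:,:,1]<165)
        print(n,zz,k.sum(),np.percentile(O[:,:,1][k],[10,50,90]).round(1) if k.sum() else "")
cv2.imwrite("pics/w4.png",c["pixels"][:,:,::-1])
E
```

```text
12.25 [444.40768362 168.87350822 290.2575141 ] [1.15996799e-01 1.49154830e-01 1.46519375e+00 1.49721905e-05
 1.52613795e+00 1.91180534e+00] 0.4275026251813495
slide ((1.8463630676269531, -1.5633201599121094), (32.64366149902344, 85.3156967163086), 89.3524169921875) [51.26659854 52.81557649 54.19279525]
reb 100 1027 [-135.3 -132.8 -131.3]
reb 130 722 [-134.6 -134.1 -133.6]
reb 160 937 [-133.5 -132.9 -132.4]
reb 190 1283 [-132.2 -131.7 -131.1]
reb 220 1750 [-131.1 -130.5 -129.9]
fl 100 884 [128.4 129.7 131.8]
fl 130 513 [127.4 128.1 128.9]
fl 160 864 [123.2 124.2 164.1]
fl 190 894 [119.  119.9 120.7]
fl 220 1283 [122.  122.7 123.5]
```

View pics/w4.png

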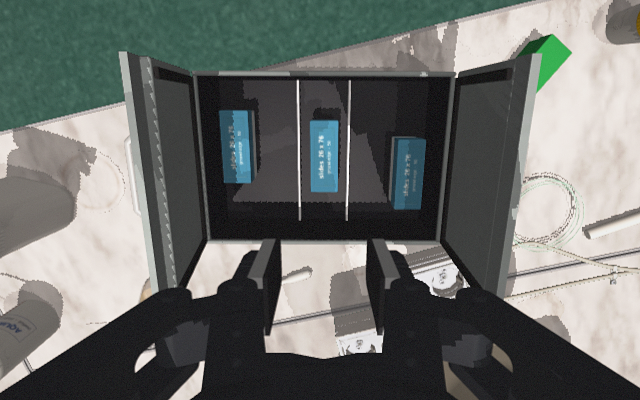

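The slide box stands flat and centred in the bay, at (324,155) between the ribs at columns 299 and 348. The gripper is clear of it. Next is the rebated leaf (right): go outside it and turn the tool by 90°.

Emit:
servo_tool(
  commands=[
    [1, [0, 0.025, 0], [0, 0, 0]],
    [1, [0, 0.035, 0], [0, 0, 0]],
    [1, [0, 0.035, 0], [0, 0, 0]],
    [1, [0, 0.035, 0], [0, 0, 0]],
    [1, [0, 0.025, 0], [0, 0, 0]],
    [1, [0, 0.0115, 0], [0, 0, 0]],
    [1, [0, 0, 0], [0, 0, -1]],
    [1, [0, 0, 0], [0, 0, -1]],
    [1, [0, 0, 0], [0, 0, -1]],
    [1, [0, 0, 0], [0, 0, -1]],
  ],
)

```text
time_s: 13.13
eef_pos: [406.8, 6.6, 288.5]
ee_rot: [-0.001, 0.995, 0.099, -0.001]
force: [0.3, 0.2, -0.3]
grip_width: 0.002
grip_force: 0.0
```

Emit:
servo_tool(
  commands=[
    [1, [0, 0, 0], [0, 0, -1]],
    [1, [0, 0, 0], [0, 0, -1]],
    [1, [0, 0, 0], [0, 0, -1]],
    [1, [0, 0, 0], [0, 0, -1]],
    [1, [0, 0, 0], [0, 0, -1]],
    [1, [0, 0, 0], [0, 0, -1]],
    [1, [0, 0, 0], [0, 0, -1]],
    [1, [0, 0, 0], [0, 0, -1]],
    [1, [0, 0, 0], [0, 0, -1]],
    [1, [0, 0, 0], [0, 0, -1]],
  ],
)

```text
time_s: 13.97
eef_pos: [406.8, 6.7, 288.4]
ee_rot: [-0.001, 0.812, 0.584, -0.001]
force: [0.7, -0.3, 0.2]
grip_width: -0.001
grip_force: 0.0
```

Emit:
servo_tool(
  commands=[
    [1, [0, 0, 0], [0, 0, -1]],
    [1, [0, 0, 0], [0, 0, 0]],
  ],
)

```text
time_s: 14.13
eef_pos: [406.8, 6.7, 288.6]
ee_rot: [-0.001, 0.781, 0.625, -0.001]
force: [-0.2, 0.5, -0.1]
grip_width: -0.001
grip_force: 0.0
```

```bash
python3 - <<'E'
from rig import *
from h import *
s=sense();R,t=tool(s);print(s["time_s"],t,s["joints"],R.round(3))
d=np.radians(-12.85);ex=np.array([np.cos(d),np.sin(d)]);ey=np.array([-ex[1],ex[0]]);B=np.c_[ex,ey]
print("TCP own",(t[:2]-[445.2,169.2])@B,s["grip_width"])
D=dict(np.load("side0.npz"));W=cloud(D);O=(W[:,:,:2]-[445.2,169.2])@B
z=W[:,:,2]
for lo,hi in((20,90),(90,160),(160,220),(220,300)):
    m=np.zeros(z.shape,bool);m[215:305,145:225]=1;m&=(z>lo)&(z<hi)
    q=O[m];print(lo,len(q),np.percentile(q,[1,99],axis=0).round() if len(q) else "")
m=np.zeros(z.shape,bool);m[190:250,235:275]=1;m&=(z>120)&(z<200);m&=O[:,:,1]>150
print("fl handle",m.sum(),np.percentile(O[m],[1,99],axis=0).round(),np.percentile(z[m],[1,99]))
E
```

```text
14.1333 [406.84055296   6.72046704 288.55735204] [-2.73355393e-01 -8.52030400e-03  1.63947444e+00  1.09061872e-05
  1.51332625e+00 -5.18785266e-02] [[ 0.22   0.976 -0.003]
 [ 0.976 -0.22   0.001]
 [ 0.    -0.003 -1.   ]]
TCP own [  -1.26341018 -166.94145561] -0.0006095084510090807
20 677 [[-120.  340.]
 [ -72.  504.]]
90 785 [[-106.  341.]
 [ -59.  434.]]
160 474 [[-95. 332.]
 [-67. 417.]]
220 803 [[-92. 329.]
 [-54. 429.]]
fl handle 81 [[-41. 151.]
 [ 38. 170.]] [158.85145974 168.83806521]
```

Emit:
servo_tool(
  commands=[
    [1, [0, 0, 0.02], [0, 0, 0]],
    [1, [0, 0, 0.03], [0, 0, 0]],
    [1, [0, 0, 0.025], [0, 0, 0]],
    [1, [0, 0, 0.017], [0, 0, 0]],
    [1, [0.006, 0, 0], [0, 0, 0]],
    [1, [0.006, 0, 0], [0, 0, 0]],
    [1, [0.004, 0, 0], [0, 0, 0]],
    [1, [0.004, 0, 0], [0, 0, 0]],
    [1, [0.004, 0, 0], [0, 0, 0]],
  ],
)

```text
time_s: 14.88
eef_pos: [413.3, 30.5, 198.7]
ee_rot: [0.001, 0.782, 0.623, 0.001]
force: [-1.0, -0.1, 0.3]
grip_width: -0.004
grip_force: 0.0
```

Emit:
servo_tool(
  commands=[
    [1, [0.004, 0, 0.0003], [0, 0, 0]],
    [1, [0.004, 0, 0.0003], [0, 0, 0]],
    [1, [0.004, 0, 0.0004], [0, 0, 0]],
    [1, [0.0045, 0, 0.001], [0, 0, 0]],
    [1, [0.0045, 0, 0.0013], [0, 0, 0]],
    [1, [0.0045, 0, 0.0013], [0, 0, 0]],
    [1, [0.0045, 0, 0.0013], [0, 0, 0]],
    [1, [0.0045, 0, 0.0015], [0, 0, 0]],
    [1, [0.0045, 0, 0.0015], [0, 0, 0]],
  ],
)

```text
time_s: 15.63
eef_pos: [422.9, 69.5, 192.2]
ee_rot: [0.001, 0.782, 0.623, 0.003]
force: [-6.9, 7.2, 27.8]
grip_width: -0.001
grip_force: 13.8
```

```bash
python3 - <<'E'
from rig import *
from h import *
s=sense();print(s["force"],s["wrist_torque"])
a=capture("wrist")["pixels"];c=capture("side");b=c["pixels"][110:270,230:420];np.savez("side1.npz",**c)
im=np.hstack([cv2.resize(a,(416,260)),cv2.resize(b,(380,320))[:260]]);cv2.imwrite("pics/l1.png",im[:,:,::-1])
d=np.radians(-12.85);ex=np.array([np.cos(d),np.sin(d)]);B=np.c_[ex,[-ex[1],ex[0]]]
W=cloud(c);O=(W[:,:,:2]-[445.2,169.2])@B;z=W[:,:,2]
for zz in range(90,250,15):
    k=(abs(z-zz)<4)&(abs(O[:,:,0])<95)&(O[:,:,1]>-180)&(O[:,:,1]<20)
    if k.sum():print(zz,k.sum(),np.percentile(O[:,:,1][k],[10,50,90]).round())
E
```

```text
[-6.91791278  7.17219728 27.80550681] [1.50324618 0.98791788 0.04964888]
90 174 [-132.  -80.   -3.]
105 61 [-132. -129. -127.]
120 22 [-129. -126. -122.]
135 25 [-123. -121. -118.]
150 24 [-120. -116. -113.]
165 66 [-152. -141. -110.]
180 22 [-107. -106. -103.]
195 20 [-103. -101.  -99.]
210 65 [-108. -106.  -96.]
225 102 [-96. -94. -91.]
240 19 [-106.  -96.  -90.]
```

View pics/l1.png

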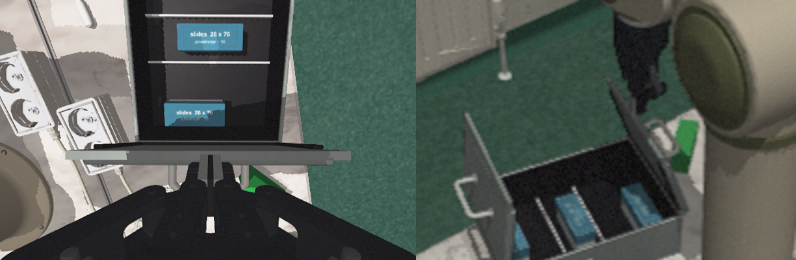

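Side half: the rebated leaf leans inward by only about 16° and the fingers appear at its top edge. The real tips seem to sit higher than the reported TCP. Measuring the tip in the depth maps.

```bash
python3 - <<'E'
from rig import *
from h import *
s=sense();R,t=tool(s);c=capture("wrist");W=wcloud(c,s);T=(W-t)@R
for zz in range(-90,10,6):
    k=(T[:,:,2]>=zz)&(T[:,:,2]<zz+6)&(abs(T[:,:,1])<25)&(T[:,:,0]<12)&(T[:,:,0]>-40)
    if k.sum():print("wrist",zz,k.sum(),np.percentile(T[k][:,0],[5,95]).round(1),np.percentile(T[k][:,1],[2,98]).round(1))
W=np.load("w2.npz")["W"]
c=dict(np.load("side1.npz"));W=cloud(c);T=(W-t)@R
for zz in range(-90,20,6):
    k=(T[:,:,2]>=zz)&(T[:,:,2]<zz+6)&(abs(T[:,:,1])<30)&(abs(T[:,:,0])<45)
    if k.sum():print("side",zz,k.sum(),np.percentile(T[k][:,0],[2,50,98]).round(1),np.percentile(T[k][:,1],[2,98]).round(1))
E
```

```text
wrist -90 2664 [-0.9 11.6] [-24.7  24.6]
wrist -84 2037 [-8.3 11.6] [-22.2  23.7]
wrist -78 611 [ 5.5 11.5] [-20.1  21.3]
wrist -72 902 [-9.9 10.5] [-5.1  6.8]
wrist -66 419 [ 5.9 10.5] [-12.1  14. ]
wrist -60 516 [ 5.7 10.4] [-12.2  13.9]
wrist -54 466 [ 5.6 10.4] [-12.2  14. ]
wrist -48 415 [ 5.8 10.5] [-12.1  13.8]
wrist -42 232 [ 5.8 10.4] [-10.4  12.3]
wrist -36 1353 [ 5.6 10.7] [-24.   24.1]
wrist -30 86 [8.2 9.4] [-24.1  18.1]
wrist -24 24 [7.8 8.2] [ 7.1 24.2]
wrist -18 519 [-6.6  5.4] [-24.4  24.2]
wrist -12 8 [3.3 3.8] [19.4 24.9]
wrist -6 93 [0.2 1.6] [-23.6  24. ]
wrist 0 2 [-0.  0.] [18.2 19.8]
wrist 6 42 [-3.7 -3. ] [-24.4   5.7]
side -90 24 [-2.4 10.8 13.4] [-27.5  26. ]
side -84 16 [-11.2  10.9  13.1] [-29.5  17.5]
side -78 5 [-9.  10.7 11.1] [-9.3  4.5]
side -72 6 [ 6.1  9.4 10.9] [-7.8  3. ]
side -66 13 [-5.5  5.7 10.5] [-15.3   4.2]
side -60 15 [-5.3  6.4 11.4] [-14.5   7. ]
side -54 13 [-6.   5.9 11.8] [-13.7   2.4]
side -48 12 [-6.5  5.1 11.8] [-13.7  -1. ]
side -42 14 [-2.7  6.9 12.2] [-29.1  19.6]
side -36 21 [ 5.3  9.  11.2] [-28.3  25.7]
side -30 5 [8.1 8.8 9.6] [-28.   24.1]
side -24 10 [-5.9  6.1  7.8] [-27.6  28.5]
side -18 11 [-7.2 -4.8  4.8] [-25.4  20.6]
side -12 5 [1.7 2.1 3. ] [-21.4  24.1]
side -6 2 [0.9 1.1 1.3] [-25.4  12.6]
side 0 5 [-2.1 -1.3 -0.6] [-15.8  24.9]
side 6 4 [-4.3 -3.3 -3. ] [-29.2   7.7]
side 12 6 [-6.3 -5.6 -4.5] [-21.6  27.2]
side 18 3 [-7.8 -7.  -6.7] [-25.3  14.5]
```

The tips end about 37 mm above the reported TCP (tool z ≈ -37), so they are resting on the leaf edge. Lift off, back out, go lower and redo.

Emit:
servo_tool(
  commands=[
    [1, [0, 0, -0.01], [0, 0, 0]],
    [1, [0, 0, -0.012], [0, 0, 0]],
    [1, [-0.012, 0, 0], [0, 0, 0]],
    [1, [-0.014, 0, 0], [0, 0, 0]],
    [1, [-0.012, 0, 0], [0, 0, 0]],
    [1, [0, 0, 0.015], [0, 0, 0]],
    [1, [0, 0, 0.02], [0, 0, 0]],
    [1, [0, 0, 0.015], [0, 0, 0]],
    [1, [0, 0, 0.006], [0, 0, 0]],
    [1, [0, 0, 0], [0, 0, 0]],
  ],
)

```text
time_s: 16.62
eef_pos: [412.5, 31.2, 154.2]
ee_rot: [-0.001, 0.782, 0.623, -0.001]
force: [-0.4, 0.0, 0.3]
grip_width: -0.002
grip_force: 0.0
```

Emit:
servo_tool(
  commands=[
    [1, [0.005, 0, 0], [0, 0, 0]],
    [1, [0.005, 0, 0], [0, 0, 0]],
    [1, [0.0045, 0, 0.001], [0, 0, 0]],
    [1, [0.0045, 0, 0.0013], [0, 0, 0]],
    [1, [0.0045, 0, 0.0014], [0, 0, 0]],
  ],
)

```text
time_s: 17.03
eef_pos: [418.8, 54.2, 151.7]
ee_rot: [0.001, 0.782, 0.623, 0.0]
force: [-1.0, -1.8, 2.8]
grip_width: -0.001
grip_force: 1.4
```

Emit:
servo_tool(
  commands=[
    [1, [0.0045, 0, 0.001], [0, 0, 0]],
    [1, [0.0045, 0, 0.0012], [0, 0, 0]],
    [1, [0.0045, 0, 0.0014], [0, 0, 0]],
    [1, [0.0042, 0, 0.002], [0, 0, 0]],
    [1, [0.0042, 0, 0.0022], [0, 0, 0]],
    [1, [0.0041, 0, 0.0023], [0, 0, 0]],
    [1, [0.004, 0, 0.0025], [0, 0, 0]],
    [1, [0.004, 0, 0.0026], [0, 0, 0]],
    [1, [0.0038, 0, 0.0028], [0, 0, 0]],
  ],
)

```text
time_s: 17.78
eef_pos: [426.7, 91.1, 132.9]
ee_rot: [-0.0, 0.782, 0.623, -0.0]
force: [0.5, -3.0, 0.7]
grip_width: 0.001
grip_force: 1.0
```

Emit:
servo_tool(
  commands=[
    [1, [0.0036, 0, 0.003], [0, 0, 0]],
    [1, [0.0034, 0, 0.0032], [0, 0, 0]],
    [1, [0.0033, 0, 0.0034], [0, 0, 0]],
    [1, [0.0032, 0, 0.0036], [0, 0, 0]],
    [1, [0.003, 0, 0.0036], [0, 0, 0]],
    [1, [0.003, 0, 0.0037], [0, 0, 0]],
  ],
)

```text
time_s: 18.28
eef_pos: [431.0, 110.0, 112.3]
ee_rot: [-0.0, 0.782, 0.623, -0.0]
force: [0.1, -2.2, 0.8]
grip_width: 0.001
grip_force: 0.8
```

Emit:
servo_tool(
  commands=[
    [1, [0.0028, 0, 0.0037], [0, 0, 0]],
    [1, [0.0027, 0, 0.0038], [0, 0, 0]],
    [1, [0.0025, 0, 0.0039], [0, 0, 0]],
    [1, [0.0023, 0, 0.004], [0, 0, 0]],
    [1, [0.002, 0, 0.004], [0, 0, 0]],
    [1, [0.0018, 0, 0.004], [0, 0, 0]],
  ],
)

```text
time_s: 18.78
eef_pos: [434.1, 123.7, 88.8]
ee_rot: [-0.0, 0.782, 0.623, -0.0]
force: [-0.8, -1.3, 0.4]
grip_width: -0.001
grip_force: 0.7
```

Emit:
servo_tool(
  commands=[
    [1, [0.0015, 0, 0.004], [0, 0, 0]],
    [1, [0.0013, 0, 0.004], [0, 0, 0]],
    [1, [0.001, 0, 0.004], [0, 0, 0]],
    [1, [0.001, 0, 0.0035], [0, 0, 0]],
    [1, [0.0005, 0, 0.003], [0, 0, 0]],
    [1, [0, 0, 0.003], [0, 0, 0]],
    [1, [0, 0, 0.0025], [0, 0, 0]],
  ],
)

```text
time_s: 19.37
eef_pos: [435.8, 128.9, 65.9]
ee_rot: [0.0, 0.782, 0.623, 0.001]
force: [-13.6, -0.4, 40.2]
grip_width: 0.001
grip_force: 20.2
```

Emit:
servo_tool(
  commands=[
    [1, [0, 0, -0.004], [0, 0, 0]],
    [1, [0, 0, -0.01], [0, 0, 0]],
    [1, [0, 0, -0.03], [0, 0, 0]],
    [1, [0, 0, -0.035], [0, 0, 0]],
    [1, [0, 0, -0.035], [0, 0, 0]],
    [1, [0, 0, -0.035], [0, 0, 0]],
    [1, [0, 0, -0.035], [0, 0, 0]],
    [1, [0, 0, -0.03], [0, 0, 0]],
    [1, [0, 0, -0.01], [0, 0, 0]],
    [1, [0, 0, 0], [0, 0, 0]],
  ],
)

```text
time_s: 20.2
eef_pos: [436.2, 128.7, 291.3]
ee_rot: [0.001, 0.782, 0.623, 0.002]
force: [0.4, 0.2, -0.1]
grip_width: 0.002
grip_force: 0.0
```

```bash
python3 - <<'E'
from rig import *
from h import *
s=sense();R,t=tool(s);c=capture("wrist");W=wcloud(c,s);print(s["time_s"],t,s["joints"])
d=np.radians(-12.85);ex=np.array([np.cos(d),np.sin(d)]);B=np.c_[ex,[-ex[1],ex[0]]]
O=(W[:,:,:2]-[445.2,169.2])@B;z=W[:,:,2];print("TCP own",(t[:2]-[445.2,169.2])@B)
W2=cloud(capture("side"));O2=(W2[:,:,:2]-[445.2,169.2])@B;z2=W2[:,:,2]
for y in range(-130,15,10):
    k=(abs(O[:,:,1]-y)<3)&(abs(abs(O[:,:,0])-70)<20)&(z<130);k2=(abs(O2[:,:,1]-y)<3)&(abs(abs(O2[:,:,0])-70)<20)&(z2<130)
    print(y,np.median(z[k]).round(1),np.median(z2[k2]).round(1))
for zz in(130,160,190,220):
    k=(abs(z2-zz)<6)&(abs(O2[:,:,0])<80)&(O2[:,:,1]>95)&(O2[:,:,1]<200)
    print("fl",zz,k.sum(),np.percentile(O2[:,:,1][k],[10,50,90]).round(1))
E
```

```text
20.2 [436.21659561 128.65260618 291.25896935] [2.81284668e-02 9.85317859e-02 1.52023280e+00 1.15213614e-04
 1.51827829e+00 2.53198719e-01]
TCP own [  0.25929488 -41.52981419]
-130 99.2 101.2
-120 99.3 100.9
-110 99.3 101.7
-100 99.2 100.5
-90 99.2 100.9
-80 99.3 101.6
-70 99.2 100.5
-60 99.2 101.3
-50 99.3 101.3
-40 99.2 101.7
-30 99.2 101.3
-20 99.2 100.2
-10 93.4 95.4
0 93.3 94.4
10 8.5 62.5
fl 130 51 [139.4 140.5 141.6]
fl 160 141 [136.  144.  167.6]
fl 190 66 [131.  132.2 133.1]
fl 220 68 [127.  128.  129.1]
```

Rebated leaf lies flat (tops at 99 mm, tongue at 93 mm). Now the flanged leaf.

Emit:
servo_tool(
  commands=[
    [1, [0.018, 0, 0], [0, 0, 0]],
    [1, [0.03, 0, 0], [0, 0, 0]],
    [1, [0.035, 0, 0], [0, 0, 0]],
    [1, [0.035, 0, 0], [0, 0, 0]],
    [1, [0.035, 0, 0], [0, 0, 0]],
    [1, [0.03, 0, 0], [0, 0, 0]],
    [1, [0.016, 0, 0], [0, 0, 0]],
    [1, [0, 0, 0], [0, 0, 0]],
  ],
)

```text
time_s: 20.97
eef_pos: [479.2, 325.0, 285.9]
ee_rot: [-0.001, 0.781, 0.624, -0.002]
force: [-0.6, 0.3, -1.1]
grip_width: -0.003
grip_force: 0.0
```

Emit:
servo_tool(
  commands=[
    [1, [0, 0, 0.015], [0, 0, 0]],
    [1, [0, 0, 0.03], [0, 0, 0]],
    [1, [0, 0, 0.03], [0, 0, 0]],
    [1, [0, 0, 0.03], [0, 0, 0]],
    [1, [0, 0, 0.018], [0, 0, 0]],
    [1, [0, 0, 0.008], [0, 0, 0]],
    [1, [0, 0, 0], [0, 0, 0]],
    [1, [0, 0, 0], [0, 0, 0]],
  ],
)

```text
time_s: 21.63
eef_pos: [479.9, 322.3, 158.6]
ee_rot: [0.0, 0.782, 0.623, 0.0]
force: [0.2, 0.3, 0.5]
grip_width: 0.001
grip_force: 0.0
```

Emit:
servo_tool(
  commands=[
    [1, [-0.005, 0, 0], [0, 0, 0]],
    [1, [-0.005, 0, 0], [0, 0, 0]],
    [1, [-0.0045, 0, 0], [0, 0, 0]],
    [1, [-0.0045, 0, 0], [0, 0, 0]],
    [1, [-0.0045, 0, 0], [0, 0, 0]],
    [1, [-0.004, 0, 0.0005], [0, 0, 0]],
    [1, [-0.0045, 0, 0.0008], [0, 0, 0]],
    [1, [-0.0045, 0, 0.001], [0, 0, 0]],
  ],
)

```text
time_s: 22.3
eef_pos: [471.7, 286.7, 156.2]
ee_rot: [0.0, 0.782, 0.623, 0.0]
force: [-0.3, 2.2, 2.3]
grip_width: 0.003
grip_force: 1.3
```

Emit:
servo_tool(
  commands=[
    [1, [-0.0045, 0, 0.0012], [0, 0, 0]],
    [1, [-0.0045, 0, 0.0014], [0, 0, 0]],
    [1, [-0.0045, 0, 0.0015], [0, 0, 0]],
    [1, [-0.0043, 0, 0.0018], [0, 0, 0]],
    [1, [-0.0042, 0, 0.0021], [0, 0, 0]],
    [1, [-0.0041, 0, 0.0023], [0, 0, 0]],
    [1, [-0.004, 0, 0.0025], [0, 0, 0]],
    [1, [-0.004, 0, 0.0026], [0, 0, 0]],
    [1, [-0.0038, 0, 0.0028], [0, 0, 0]],
  ],
)

```text
time_s: 23.05
eef_pos: [463.0, 249.6, 137.5]
ee_rot: [0.0, 0.782, 0.623, -0.0]
force: [-0.4, 0.1, 2.4]
grip_width: 0.0
grip_force: 1.1
```

Emit:
servo_tool(
  commands=[
    [1, [-0.0038, 0, 0.003], [0, 0, 0]],
    [1, [-0.0036, 0, 0.0032], [0, 0, 0]],
    [1, [-0.0034, 0, 0.0034], [0, 0, 0]],
    [1, [-0.0033, 0, 0.0035], [0, 0, 0]],
    [1, [-0.003, 0, 0.0036], [0, 0, 0]],
    [1, [-0.003, 0, 0.0037], [0, 0, 0]],
  ],
)

```text
time_s: 23.55
eef_pos: [458.5, 230.1, 117.0]
ee_rot: [-0.0, 0.782, 0.623, -0.0]
force: [-1.0, -0.3, 3.0]
grip_width: 0.002
grip_force: 1.0
```

Emit:
servo_tool(
  commands=[
    [1, [-0.0028, 0, 0.0037], [0, 0, 0]],
    [1, [-0.0027, 0, 0.0038], [0, 0, 0]],
    [1, [-0.0025, 0, 0.0039], [0, 0, 0]],
    [1, [-0.0023, 0, 0.004], [0, 0, 0]],
    [1, [-0.002, 0, 0.004], [0, 0, 0]],
    [1, [-0.0018, 0, 0.004], [0, 0, 0]],
  ],
)

```text
time_s: 24.05
eef_pos: [455.4, 216.6, 93.5]
ee_rot: [-0.0, 0.782, 0.623, -0.0]
force: [-0.3, 1.7, 2.4]
grip_width: 0.002
grip_force: 0.7
```

Emit:
servo_tool(
  commands=[
    [1, [-0.0015, 0, 0.004], [0, 0, 0]],
    [1, [-0.0013, 0, 0.004], [0, 0, 0]],
    [1, [-0.001, 0, 0.004], [0, 0, 0]],
    [1, [-0.001, 0, 0.0035], [0, 0, 0]],
    [1, [-0.0005, 0, 0.0025], [0, 0, 0]],
  ],
)

```text
time_s: 24.47
eef_pos: [454.2, 211.3, 75.5]
ee_rot: [-0.0, 0.782, 0.623, -0.0]
force: [-0.6, -0.6, 1.9]
grip_width: -0.002
grip_force: 0.8
```

Emit:
servo_tool(
  commands=[
    [1, [0, 0, 0.0025], [0, 0, 0]],
    [1, [0, 0, 0.0025], [0, 0, 0]],
    [1, [0, 0, 0.002], [0, 0, 0]],
    [1, [0, 0, 0.0015], [0, 0, 0]],
    [1, [0, 0, 0], [0, 0, 0]],
  ],
)

```text
time_s: 24.88
eef_pos: [454.3, 211.6, 67.2]
ee_rot: [-0.0, 0.782, 0.623, -0.0]
force: [-0.1, -0.5, 0.5]
grip_width: 0.001
grip_force: 0.0
```

Emit:
servo_tool(
  commands=[
    [1, [0, 0, 0.001], [0, 0, 0]],
    [1, [0, 0, 0.001], [0, 0, 0]],
    [1, [0, 0, 0], [0, 0, 0]],
  ],
)

```text
time_s: 25.13
eef_pos: [454.5, 211.6, 66.4]
ee_rot: [0.0, 0.782, 0.623, 0.0]
force: [-3.9, -1.7, 9.6]
grip_width: 0.0
grip_force: 5.0
```

Emit:
servo_tool(
  commands=[
    [1, [0, 0, 0.0007], [0, 0, 0]],
    [1, [0, 0, 0], [0, 0, 0]],
    [1, [0, 0, -0.004], [0, 0, 0]],
    [1, [0, 0, -0.015], [0, 0, 0]],
    [1, [0, 0, -0.03], [0, 0, 0]],
    [1, [0, 0, -0.035], [0, 0, 0]],
    [1, [0, 0, -0.035], [0, 0, 0]],
    [1, [0, 0, -0.035], [0, 0, 0]],
    [1, [0, 0, -0.03], [0, 0, 0]],
    [1, [0, 0, -0.01], [0, 0, 0]],
  ],
)

```text
time_s: 25.97
eef_pos: [455.5, 212.0, 263.3]
ee_rot: [0.002, 0.782, 0.623, 0.003]
force: [-0.1, 0.0, 0.6]
grip_width: 0.001
grip_force: 0.0
```

Emit:
servo_tool(
  commands=[
    [1, [0, 0, 0], [0, 0, 0]],
    [1, [0, 0, 0], [0, 0, 0]],
  ],
)

```text
time_s: 26.13
eef_pos: [454.1, 211.6, 257.8]
ee_rot: [-0.0, 0.782, 0.623, -0.0]
force: [-0.5, 0.2, -0.2]
grip_width: -0.002
grip_force: 0.0
```

```bash
python3 - <<'E'
from rig import *
from h import *
s=sense();R,t=tool(s);c=capture("wrist");W=wcloud(c,s);print(s["time_s"],t)
d=np.radians(-12.85);ex=np.array([np.cos(d),np.sin(d)]);B=np.c_[ex,[-ex[1],ex[0]]]
c2=capture("side");W2=cloud(c2)
for y in range(-20,135,10):
    r=[]
    for V in(W,W2):
        O=(V[:,:,:2]-[445.2,169.2])@B;z=V[:,:,2];k=(abs(O[:,:,1]-y)<3)&(abs(abs(O[:,:,0])-70)<20)&(z<130);r.append(np.median(z[k]).round(1) if k.sum() else None)
    print(y,r)
a=c2["pixels"][110:310,100:500];b=capture("scene")["pixels"][130:330,200:520]
cv2.imwrite("pics/end.png",np.vstack([cv2.resize(a,(560,280)),cv2.resize(b,(560,310))])[:,:,::-1])
E
```

```text
26.1333 [454.10595171 211.57790009 257.83491024]
-20 [np.float64(99.3), np.float64(100.6)]
-10 [np.float64(98.7), np.float64(100.0)]
0 [np.float64(99.3), np.float64(100.8)]
10 [np.float64(99.0), np.float64(100.9)]
20 [np.float64(99.2), np.float64(101.3)]
30 [np.float64(99.2), np.float64(101.6)]
40 [np.float64(99.2), np.float64(101.2)]
50 [np.float64(99.4), np.float64(101.5)]
60 [np.float64(99.2), np.float64(101.0)]
70 [np.float64(99.3), np.float64(101.8)]
80 [np.float64(99.2), np.float64(101.5)]
90 [np.float64(99.3), np.float64(101.0)]
100 [np.float64(99.3), np.float64(100.8)]
110 [np.float64(99.3), np.float64(101.2)]
120 [np.float64(99.2), np.float64(101.1)]
130 [np.float64(99.0), np.float64(99.5)]
```

View pics/end.png

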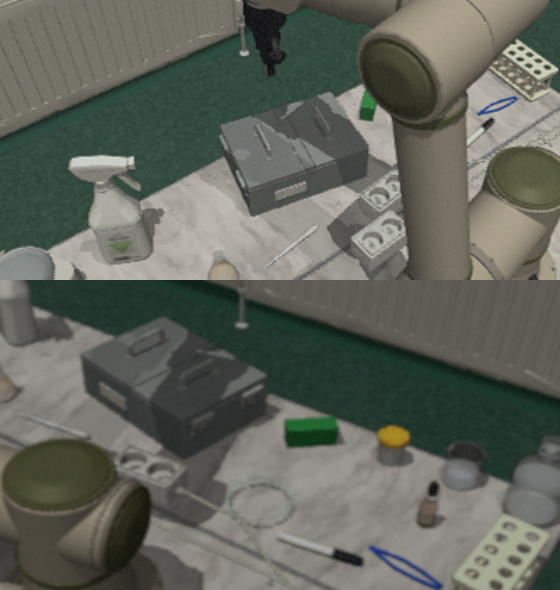

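The picture shows the cover flat and shut (290,150 in the upper half). The spray bottle, cup (393,440), beaker (462,465) and dropper (430,505) are standing in place. Handing in.

```bash
python3 -c "
from rig import *
print(finish_job())"
```

```text
the job is handed in; nothing more can be done
None
```

The slide box stands flat in the middle bay, and both leaves measure fully shut with the flange lapped over the tongue. The job is handed in at about 26 s, with three flaws: a first grasp that slipped off the box, about 28 N on the rebated leaf's edge during a first misjudged push, and about 40 N pressing that leaf shut.

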